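# Put the desk succulents back on their saucers

## Robot

A 6-joint arm with a two-finger parallel gripper is mounted at the origin on the work surface. World frame = base frame: x ahead of the robot, y to its left, z up, the work surface at z = 0. Lengths are in m, angles in rad, forces in N, time in s.
With the tool pointing down it reaches from about 0.275 to 0.725 m from the base axis. Payload 15.9 kg.
Tool frame: the origin (TCP) lies midway between the tips of the shut fingers; the grasp point (between the pads) lies arm.tcp_to_grasp behind it (arm.tcp_to_grasp is the distance from the TCP to the grasp point, in m); z points along the fingers, y is the direction in which the jaws open and shut (so a half turn about z gives the same grasp; the last joint's range is limited). The gripper opens to 85 mm and grips with 20 to 120 N. Pads are 22 mm wide; open, the fingers measure 114 mm over their backs; the gripper's body (76 mm by 85 mm) begins 54 mm behind the grasp point. The pads swing forward as they close: fully open they stand 13 mm farther back than shut.
Start: joints at [-1.129, 0.213, -0.034, 1.323, 0, 1.571], TCP at [0.214, -0.452, 0.231] pointing down, gripper open.
Joint ranges: [-2.98, 2.98], [-0.74, 1.72], [-1.14, 1.35], [-2.1, 2.04], [-1.57, 1.44], [-3.14, 3.14]. Speed limits (rad/s): [1.89, 1.89, 2.39, 2.57, 3.14, 3.14].

## Interface

Orientations are given as a 3x3 rotation matrix whose columns are the frame's x, y, z axes.
In Python, from cell import arm gives the robot as it stands.
- The arm moves only by the tool move_arm, never from a script. Its argument "deltas" is a list of rows, each a list of 7 numbers: the shift along the tool's x, y, z in mm, then the turn, a rotation vector about the tool's x, y, z in degrees, then the closure in counts, from 0 (fully open) to 255 (shut). A call has 1 to 5 rows; each row shifts and turns the commanded pose from where the row before left it, along the tool's axes as they then stand; what a row does not reach is not made up. A row lasts 1/10 s, in which the tool goes at most 50 mm and 8.59 degrees, less where a joint would pass 70% of its speed; a pose out of reach is approached as far as the arm can. A call with a gripper value outside its range is refused whole. The fingers move at their own pace and stop on an object; "force" is the grip in N (left out, the last holds). Time passes only in rows, so rows that do not move let the fingers close. It gives the time, the measured TCP pose, the force and the opening at its end, in the units of the state.
- arm.sense(): the state, without advancing time (a new reading comes with each control period).
- arm.read_camera(name): name is "side" or "top"; returns (picture, depth): 384x512x3 uint8, blue, green, red; 384x512 float32, m along the optical axis (not along the pixel's ray), 0 where there is no reading.
- arm.camera_model(name): a dict with "camera_matrix" (3x3 intrinsics, pixels), "R" (3x3) and "t" (3): a world point X has camera coordinates R X + t. Camera axes: x right, y down, z forward; pixel columns grow to the right and rows downward; lengths in m; the calibration is good to about 2 mm. A picture is of the moment at which its call begins. camera_model takes no time and is no camera call.
- arm.job_done(): hands the job in, once; it reports no verdict.
The state is a dict: "time_s": time; "joint_positions": joint angles; "qvel": joint speeds; "joint_torque": joint torques, N m; "position": TCP position; "orientation": TCP orientation; "ft_force": force on the tool from outside, world axes, zero at the start; "torque": the same for the moment, N m; "opening": finger opening in m.
Only numpy, scipy, OpenCV 4.12 (cv2) and the standard library are available. Lean on these libraries where they do the work, as an engineer would, in place of code of your own. Each camera call takes 0.05 s, during which the arm holds its last target. There are 200 camera calls.

## Task

The desk has been wiped: put each of the four potted succulents back on the saucer that matches its pot in shape and size, standing flat inside the rim, with the square and the oblong pot turned in line with their saucers. Set the pots down rather than dropping them, tip none of them over, and leave the pen cup and the mug where they stand.

Things in the scene. Friction and masses are not known exactly. Their poses are not given: they have to be found in the camera images.
- pot_large: Rigid. Standing upright on the desk at the start; origin at the centre of its underside, z up. A low, rigid green artificial succulent, narrower than the pot, rises at most 24 mm above the rim; grip the vertical outer side walls from above. Large round grey concrete pot: straight cylinder 62 mm in diameter, rim 60 mm high. About 0.28 kg.
- pot_small: Rigid. Standing upright on the desk at the start; origin at the centre of its underside, z up. A low, rigid green artificial succulent, narrower than the pot, rises at most 24 mm above the rim; grip the vertical outer side walls from above. Small round grey concrete pot: straight cylinder 42 mm in diameter, rim 50 mm high. About 0.13 kg.
- pot_square: Rigid. Standing upright on the desk at the start; origin at the centre of its underside, z up. A low, rigid green artificial succulent, narrower than the pot, rises at most 24 mm above the rim; grip the vertical outer side walls from above. Square grey concrete pot: 50 x 50 mm, rim 60 mm high; x and y are square to its sides. About 0.25 kg.
- pot_trough: Rigid. Standing upright on the desk at the start; origin at the centre of its underside, z up. A low, rigid green artificial succulent, narrower than the pot, rises at most 24 mm above the rim; grip the vertical outer side walls from above. Oblong grey concrete pot with three succulents: 90 mm long along its x axis, 46 mm wide along y (grip across this), rim 55 mm high. About 0.34 kg.
- saucer_large: Loose wooden saucer (shallow tray), 11 mm high, lying open side up on the desk; wall 4 mm, floor 5 mm thick, so a pot standing in it has its underside 5 mm above the desk. Origin at the centre of its underside, z up. Large round one: 94 mm outside, 86 mm inside diameter.
- saucer_small: Loose wooden saucer (shallow tray), 11 mm high, lying open side up on the desk; wall 4 mm, floor 5 mm thick, so a pot standing in it has its underside 5 mm above the desk. Origin at the centre of its underside, z up. Small round one: 72 mm outside, 64 mm inside diameter.
- saucer_square: Loose wooden saucer (shallow tray), 11 mm high, lying open side up on the desk; wall 4 mm, floor 5 mm thick, so a pot standing in it has its underside 5 mm above the desk. Origin at the centre of its underside, z up. Square one: 78 x 78 mm outside, 70 x 70 mm inside; x and y are square to its sides.
- saucer_trough: Loose wooden saucer (shallow tray), 11 mm high, lying open side up on the desk; wall 4 mm, floor 5 mm thick, so a pot standing in it has its underside 5 mm above the desk. Origin at the centre of its underside, z up. Oblong one: 118 mm (along its x) by 74 mm (along its y) outside, 110 x 66 mm inside.
- pen_cup: Round grey concrete pen cup with four pens, no plant: 64 mm in diameter, 85 mm high, pens up to 140 mm above the desk. Loose; a bystander standing among the pots. Origin at the centre of its underside.
- mug: White mug, 72 mm in diameter, 85 mm high, handle towards its +y (reaching about 70 mm from the axis). Loose; a bystander standing among the pots. Origin at the centre of its underside.
Not all that is in view belongs to the job. What is shaped like the saucer_small but pink or white is not meant.

How it is judged:
By the outcome, as a careful person would: the job done as asked, in the order asked, and still so for the second after the job is handed in, with the robot touching nothing.
It also fails if it takes over 104 s, if anything falls off the work surface, if the arm or the gripper's body presses on something with over 40 N, if the wrist force passes 120 N, or if a joint passes its speed limit or range.

## Working session

There is one attempt and no reset: what is moved stays moved. The work goes in short steps, Python scripts to look and compute and a tool call to move; the robot and the scene stay as the last step left them, time stands still between calls to the robot, and variables do not carry over. Pictures are saved under pics/ and viewed, about 12 in all and at most 16, crops included, and the job is handed in when it is done.

Besides the shell and the picture viewer there is one more tool, called after "Call:" as name([rows], argument=value, ...), one row to a line, values as JSON. move_arm: Moves the arm, as the interface text tells. Its arguments: {"type":"object","properties":{"deltas":{"type":"array","items":{"type":"array","items":{"type":"number"}}},"force":{"type":"number"}},"required":["deltas"]}

```bash
ls; mkdir -p pics; python3 - <<'E'
from cell import arm
import cv2,numpy as np
for n in("top","side"):
    p,d=arm.read_camera(n); cv2.imwrite(f"pics/{n}0.png",p); np.save(f"pics/{n}0.npy",d)
    m=arm.camera_model(n); print(n,m)
s=arm.sense();print(s["time_s"],s["position"],s["orientation"],s["opening"],arm.tcp_to_grasp)
E
```

```text
pics
top {'camera_matrix': array([[436.41477872,   0.        , 248.75112605],
       [  0.        , 436.41477872, 198.07721614],
       [  0.        ,   0.        ,   1.        ]]), 'R': array([[ 0.06895478, -0.99761209, -0.00391919],
       [-0.97520875, -0.06657721, -0.21103407],
       [ 0.21026921,  0.01837384, -0.97747085]]), 't': array([-0.02499892,  0.57298563,  1.14684802])}
side {'camera_matrix': array([[351.31934283,   0.        , 249.74883215],
       [  0.        , 351.31934283, 196.35620405],
       [  0.        ,   0.        ,   1.        ]]), 'R': array([[-0.91765327, -0.39726483, -0.0096503 ],
       [-0.27021576,  0.64161698, -0.71785172],
       [ 0.29136903, -0.65613131, -0.69612914]]), 't': array([0.5047456 , 0.19027541, 0.73263901])}
0.1 [ 0.21365555 -0.45172601  0.23087568] [[ 9.03998553e-01  4.27535333e-01 -3.92454555e-04]
 [ 4.27535512e-01 -9.03998101e-01  9.04824334e-04]
 [ 3.20662011e-05 -9.85748148e-04 -9.99999514e-01]] 0.08516342654206775 0.0187
```

View pics/top0.png

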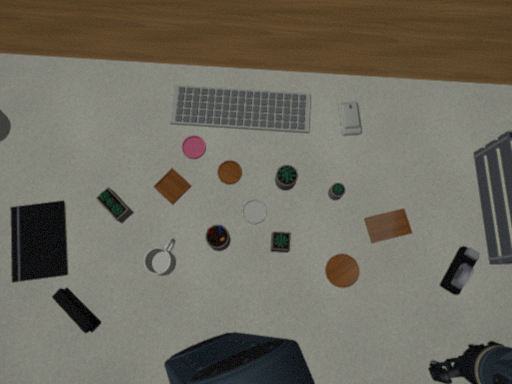

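View pics/side0.png

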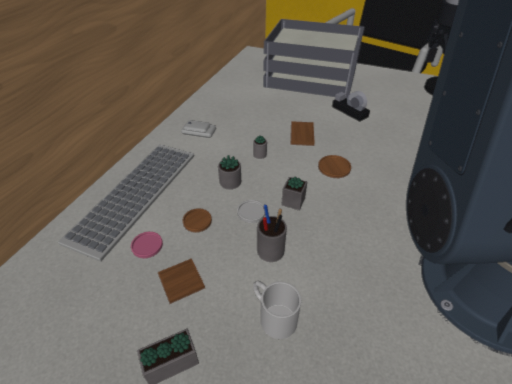

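Top view: saucers (wood) are square (172,186), small (230,172), large (342,270) and trough (388,225). Pots are trough (115,204), large (287,177), small (337,190) and square (281,241).

Possible mix-ups:
- Small saucer against the pink one (194,147) and the white one (255,211). I choose the wooden one at (230,172).
- Grey pots against the pen cup (218,237), which has pens, and the mug (160,260).
- Large saucer (342,270) against the small one, by diameter.

Next I measure everything and check it in a close crop.

```bash
cat > h.py <<'E'
import cv2,numpy as np
from cell import arm
def cast(m,uv,z):
    K,R,t=m["camera_matrix"],m["R"],m["t"]; uv=np.atleast_2d(uv).astype(float)
    c=-R.T@t; r=(R.T@np.linalg.inv(K)@np.c_[uv,np.ones(len(uv))].T).T
    return c+r*((z-c[2])/r[:,2])[:,None]
def cloud(m,d):
    K,R,t=m["camera_matrix"],m["R"],m["t"]; v,u=np.mgrid[:d.shape[0],:d.shape[1]]
    P=np.stack([(u-K[0,2])/K[0,0]*d,(v-K[1,2])/K[1,1]*d,d],-1)
    X=(P-t)@R; X[d==0]=np.nan; return X
def proj(m,X):
    p=(m["camera_matrix"]@(m["R"]@np.atleast_2d(X).T+m["t"][:,None])).T; return p[:,:2]/p[:,2:]
E
python3 - <<'E'
from h import *
for n,seeds in (("top",dict(S_sq=(172,186),S_sm=(230,172),S_lg=(342,270),S_tr=(388,225),P_tr=(115,204),P_lg=(287,177),P_sm=(337,190),P_sq=(281,241),cup=(218,237),mug=(160,260),pink=(194,147),white=(255,211))),
 ("side",dict(S_sq=(181,281),S_sm=(197,220),S_lg=(334,166),S_tr=(303,133)))):
    p=cv2.imread(f"pics/{n}0.png");d=np.load(f"pics/{n}0.npy");m=arm.camera_model(n);X=cloud(m,d)
    if n=="top": print("desk z",np.nanmedian(X[200:220,300:320,2]),np.nanstd(X[215:225,230:245,2]))
    hsv=cv2.cvtColor(p,cv2.COLOR_BGR2HSV); wood=((hsv[...,1]>90)&(hsv[...,0]<20)).astype(np.uint8)
    for k,(u,v) in seeds.items():
        if k[0]=="S":
            _,L,st,c=cv2.connectedComponentsWithStats(wood); mk=(L==L[v,u]).astype(np.uint8)
            C=max(cv2.findContours(cv2.resize(mk*255,None,fx=4,fy=4,interpolation=cv2.INTER_CUBIC)//128,0,1)[0],key=cv2.contourArea)[:,0]
            W=cast(m,(C+.5)/4-.5,.011)[:,:2]; z=np.nanmedian(X[mk>0][:,2])
        else:
            Q=X[max(0,v-32):v+32,u-32:u+32].reshape(-1,3); lo={"P":.035,"c":.06,"m":.06,"p":.006,"w":.006}[k[0]]
            Q=Q[Q[:,2]>lo]; 
            Q=Q[np.hypot(*(Q[:,:2]-cast(m,(u,v),.05)[0,:2]).T)<.07]; W=Q[:,:2]; z=np.percentile(Q[:,2],98)
        W=(W*1000).astype(np.float32); r=cv2.minAreaRect(W); c,R=cv2.minEnclosingCircle(W)
        print(n,k,"rect",np.round(r[0],1),np.round(r[1],1),"ang",round(r[2],1),"circ",np.round(c,1),"D",round(2*R,1),"z",round(z*1000,1))
p=cv2.imread("pics/top0.png");cv2.imwrite("pics/crop1.png",cv2.resize(p[130:300,85:425],None,fx=2.35,fy=2.35,interpolation=cv2.INTER_CUBIC))
E
```

```text
desk z 0.0001267559988812067 0.0029276943858230326
top S_sq rect [605.2 239.9] [78.8 78.4] ang 51.1 circ [606.7 240.4] D 107.0 z 4.5
top S_sm rect [658.3  76.9] [68.9 69.7] ang 3.9 circ [658.6  77.7] D 72.7 z 5.5
top S_lg rect [ 397.7 -257.9] [90.8 91.2] ang 1.8 circ [ 397.1 -257.6] D 94.6 z 5.6
top S_tr rect [ 532.2 -384.6] [ 73.6 119.8] ang 18.0 circ [ 531.6 -385. ] D 135.7 z 4.4
top P_tr rect [532.8 393.5] [92.  46.1] ang 48.5 circ [532.7 393. ] D 97.1 z 72.5
top P_lg rect [645.5 -85.7] [60.6 61.3] ang 63.8 circ [646.  -86.4] D 63.5 z 83.5
top P_sm rect [ 617.  -231.6] [39.9 40. ] ang 77.7 circ [ 617.  -231.9] D 42.0 z 67.3
top P_sq rect [460.7 -79.4] [51.  49.6] ang 0.2 circ [459.9 -78.8] D 66.9 z 78.9
top cup rect [458.3  91.7] [62.7 61.6] ang 31.0 circ [458.4  92.1] D 63.8 z 133.3
top mug rect [394.1 244.3] [90.6 70.2] ang 6.1 circ [396.4 235.6] D 100.0 z 89.1
top pink rect [714.3 191.9] [ 84.2 116.8] ang 53.8 circ [706.4 176.8] D 122.6 z 14.5
top white rect [541.2   8.4] [ 84.  118.8] ang 65.8 circ [538.7   2.4] D 119.1 z 15.2
side S_sq rect [603.6 243. ] [77.8 84. ] ang 50.9 circ [602.9 242.7] D 110.3 z 4.7
side S_sm rect [657.   81.6] [69.4 75.1] ang 22.9 circ [656.6  81.2] D 78.2 z 6.0
side S_lg rect [ 395.5 -255.4] [ 90.2 104.3] ang 15.4 circ [ 397.6 -255. ] D 104.6 z 6.4
side S_tr rect [ 531.5 -380.2] [ 72.4 132.6] ang 16.0 circ [ 531.7 -379.6] D 141.6 z 5.4
```

View pics/crop1.png

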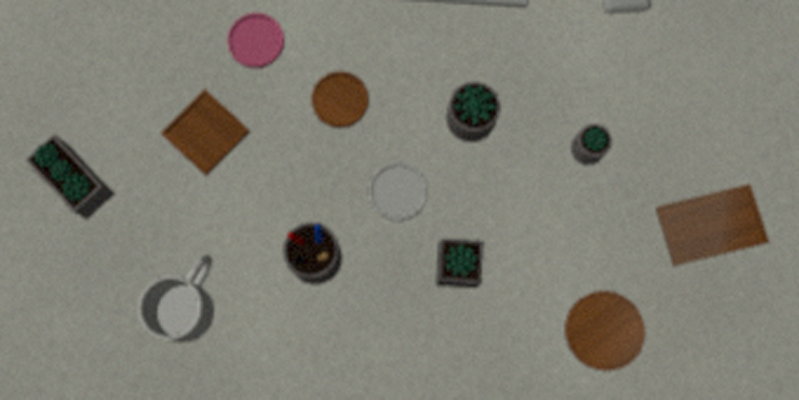

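All sizes agree with the descriptions: trough pot 92x46, large 61, small 40, square 50; saucers 78, 70, 91 and 74x120. The crop confirms the choices: wooden small saucer at (340,100), with pink (256,40) and white (399,192) rejected, and pen cup at (312,253). First the small pot, at about (617,-232).

Call:
move_arm([
  [38, -2, 9, 0, 0, 0, 0],
  [38, -2, 9, 0, 0, 0, 0],
  [38, -2, 9, 0, 0, 0, 0],
  [38, -2, 9, 0, 0, 0, 0],
  [38, -2, 9, 0, 0, 0, 0],
], force=40)

```text
time_s: 0.6
position: [0.3824, -0.3606, 0.1857]
orientation: [[0.904, 0.427, -0.0], [0.427, -0.904, 0.0], [-0.0, -0.0, -1.0]]
ft_force: [0.8, -1.0, 0.4]
opening: 0.0854
```

Call:
move_arm([
  [38, -2, 9, 0, 0, 0, 0],
  [38, -2, 9, 0, 0, 0, 0],
  [38, -2, 9, 0, 0, 0, 0],
  [38, -2, 9, 0, 0, 0, 0],
  [0, 0, 0, 0, 0, 0, 0],
])

```text
time_s: 1.1
position: [0.5177, -0.2867, 0.1482]
orientation: [[0.902, 0.431, -0.002], [0.431, -0.902, 0.002], [-0.001, -0.002, -1.0]]
ft_force: [-0.7, 0.4, 0.3]
opening: 0.0855
```

```bash
cat >> h.py <<'E'
def go(x,y,z,yaw=None):
    s=arm.sense();R=s["orientation"];p=np.array(s["position"])*1000
    th=np.degrees(np.arctan2(R[1,0],R[0,0])); dz=0 if yaw is None else (th-yaw+180)%360-180
    Rn=R@cv2.Rodrigues(np.array([0,0,np.radians(dz)]))[0]
    print("t",round(s["time_s"],2),"p",p.round(1),"yaw",round(th,1),"zaxis",R[:,2].round(3),"q",np.degrees(s["joint_positions"]).round(0),"open",round(s["opening"]*1e3,1),"F",np.round(s["ft_force"],1))
    print("turn",round(dz,1),"then shift",(Rn.T@(np.array([x,y,z])-p)).round(1))
E
python3 -c "from h import *; go(617,-232,80)"
```

```text
t 1.1 p [ 517.7 -286.7  148.2] yaw 25.5 zaxis [-0.002  0.002 -1.   ] q [-29.  25.   3.  69.   0. 125.] open 85.5 F [-0.7  0.4  0.3]
turn 0 then shift [113.3  -6.5  68.2]
```

Call:
move_arm([
  [30, -2, 10, 0, 0, 0, 0],
  [30, -2, 10, 0, 0, 0, 0],
  [30, -2, 10, 0, 0, 0, 0],
  [23, -1, 10, 0, 0, 0, 0],
  [0, 0, 0, 0, 0, 0, 0],
])

```text
time_s: 1.6
position: [0.6152, -0.2333, 0.1082]
orientation: [[0.903, 0.429, -0.002], [0.429, -0.903, 0.001], [-0.001, -0.002, -1.0]]
ft_force: [-0.4, 0.5, -0.9]
opening: 0.0854
```

```bash
python3 - <<'E'
from h import *
go(617,-232,15)
p,d=arm.read_camera("side"); cv2.imwrite("pics/side1.png",p[60:260,160:400])
E
```

```text
t 1.6 p [ 615.2 -233.3  108.2] yaw 25.4 zaxis [-0.002  0.001 -1.   ] q [-21.  34.  12.  68.   0. 134.] open 85.4 F [-0.4  0.5 -0.9]
turn 0 then shift [ 2.3 -0.2 93.2]
```

Call:
move_arm([
  [1, 0, 20, 0, 0, 0, 0],
  [1, 0, 20, 0, 0, 0, 0],
  [0, 0, 20, 0, 0, 0, 0],
  [0, 0, 20, 0, 0, 0, 0],
  [0, 0, 13, 0, 0, 0, 0],
])

```text
time_s: 2.15
position: [0.6149, -0.2346, 0.0164]
orientation: [[0.904, 0.427, -0.001], [0.427, -0.904, 0.0], [-0.001, -0.001, -1.0]]
ft_force: [-0.7, -0.6, 0.2]
opening: 0.085
```

Call:
move_arm([
  [0, 0, 0, 0, 0, 0, 0],
  [0, 0, 0, 0, 0, 0, 255],
  [0, 0, 0, 0, 0, 0, 255],
  [0, 0, 0, 0, 0, 0, 255],
  [0, 0, 0, 0, 0, 0, 255],
])

```text
time_s: 2.65
position: [0.6168, -0.2343, 0.0185]
orientation: [[0.904, 0.428, 0.001], [0.428, -0.904, -0.001], [0.001, 0.001, -1.0]]
ft_force: [-1.3, 0.6, 7.6]
opening: 0.0409
```

Call:
move_arm([
  [0, 0, 0, 0, 0, 0, 255],
  [0, 0, 0, 0, 0, 0, 255],
  [0, 0, 0, 0, 0, 0, 255],
  [0, 0, 0, 0, 0, 0, 255],
  [0, 0, 0, 0, 0, 0, 255],
])

```text
time_s: 3.15
position: [0.6168, -0.2342, 0.0185]
orientation: [[0.904, 0.428, 0.002], [0.428, -0.904, -0.001], [0.001, 0.001, -1.0]]
ft_force: [-1.4, -1.2, 6.8]
opening: 0.0412
```

```bash
python3 -c "
from h import *
go(658.5,77.5,140)
p,d=arm.read_camera('side'); cv2.imwrite('pics/side2.png',cv2.resize(p[60:260,160:400],None,fx=3,fy=3))"
```

```text
t 3.15 p [ 616.8 -234.2   18.5] yaw 25.3 zaxis [ 0.002 -0.001 -1.   ] q [-21.  37.   4.  57.  -0. 134.] open 41.2 F [-1.4 -1.2  6.8]
turn 0 then shift [ 171.1 -263.8 -121.7]
```

View pics/side2.png

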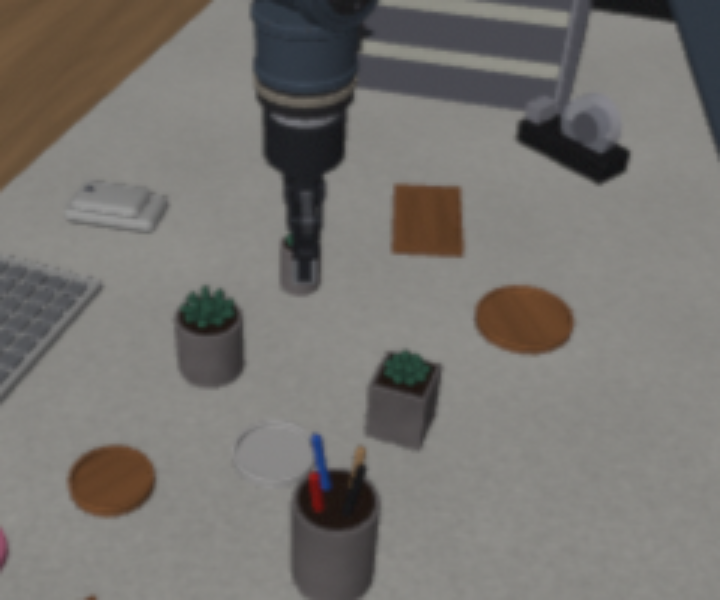

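The side crop shows the small pot between the fingers at (300,265), with an opening of 41 mm. Lift and carry.

Call:
move_arm([
  [0, 0, -10, 0, 0, 0, 255],
  [0, 0, -25, 0, 0, 0, 255],
  [0, 0, -30, 0, 0, 0, 255],
  [0, 0, -30, 0, 0, 0, 255],
  [0, 0, -30, 0, 0, 0, 255],
])

```text
time_s: 3.7
position: [0.6161, -0.2339, 0.1445]
orientation: [[0.904, 0.428, 0.0], [0.428, -0.904, -0.0], [0.0, 0.0, -1.0]]
ft_force: [0.6, -0.8, -1.3]
opening: 0.0407
```

Call:
move_arm([
  [17, -26, 0, 0, 0, 0, 255],
  [17, -26, 0, 0, 0, 0, 255],
  [17, -26, 0, 0, 0, 0, 255],
  [17, -26, 0, 0, 0, 0, 255],
  [17, -26, 0, 0, 0, 0, 255],
])

```text
time_s: 4.2
position: [0.6375, -0.0789, 0.1433]
orientation: [[0.904, 0.428, 0.001], [0.428, -0.904, -0.0], [0.001, 0.0, -1.0]]
ft_force: [0.5, 0.1, -0.8]
opening: 0.0409
```

Call:
move_arm([
  [17, -26, 0, 0, 0, 0, 255],
  [17, -26, 0, 0, 0, 0, 255],
  [17, -26, 0, 0, 0, 0, 255],
  [17, -26, 0, 0, 0, 0, 255],
  [17, -26, 0, 0, 0, 0, 255],
])

```text
time_s: 4.7
position: [0.6588, 0.075, 0.1433]
orientation: [[0.904, 0.428, 0.001], [0.428, -0.904, 0.0], [0.001, 0.0, -1.0]]
ft_force: [-0.1, 0.4, -1.8]
opening: 0.0415
```

Call:
move_arm([
  [0, 0, 0, 0, 0, 0, 255],
  [0, 0, 0, 0, 0, 0, 255],
])

```text
time_s: 4.9
position: [0.6587, 0.0743, 0.1428]
orientation: [[0.903, 0.429, 0.0], [0.429, -0.903, -0.0], [0.0, 0.0, -1.0]]
ft_force: [-0.6, 0.1, -1.2]
opening: 0.0406
```

```bash
python3 -c "
from h import *
go(658.5,77.5,23.5)"
```

```text
t 4.9 p [658.7  74.3 142.8] yaw 25.4 zaxis [ 0. -0. -1.] q [  6.  33.  16.  73.  -0. 161.] open 40.6 F [-0.6  0.1 -1.2]
turn 0 then shift [  1.2  -3.  119.3]
```

Call:
move_arm([
  [1, -3, 25, 0, 0, 0, 255],
  [0, 0, 30, 0, 0, 0, 255],
  [0, 0, 30, 0, 0, 0, 255],
  [0, 0, 20, 0, 0, 0, 255],
  [0, 0, 7, 0, 0, 0, 255],
])

```text
time_s: 5.4
position: [0.657, 0.0755, 0.0285]
orientation: [[0.905, 0.426, -0.003], [0.426, -0.905, -0.001], [-0.003, -0.001, -1.0]]
ft_force: [-0.1, 0.3, -1.3]
opening: 0.0407
```

Call:
move_arm([
  [0, 0, 2, 0, 0, 0, 255],
  [0, 0, 2, 0, 0, 0, 255],
  [0, 0, 2, 0, 0, 0, 255],
  [0, 0, 0, 0, 0, 0, 255],
])

```text
time_s: 5.8
position: [0.6587, 0.0768, 0.0249]
orientation: [[0.904, 0.427, 0.001], [0.427, -0.904, 0.0], [0.001, 0.0, -1.0]]
ft_force: [0.3, 0.4, -1.4]
opening: 0.0409
```

```bash
python3 -c "
from h import *
go(658.5,77.5,23.5)"
```

```text
t 5.8 p [658.7  76.8  24.9] yaw 25.3 zaxis [ 0.001  0.    -1.   ] q [  7.  37.   5.  58.  -0. 161.] open 40.9 F [ 0.3  0.4 -1.4]
turn 0 then shift [ 0.1 -0.7  1.4]
```

Call:
move_arm([
  [0, 0, 1, 0, 0, 0, 255],
  [0, 0, 1, 0, 0, 0, 255],
  [0, 0, 0, 0, 0, 0, 255],
])

```text
time_s: 6.1
position: [0.6587, 0.0769, 0.0235]
orientation: [[0.904, 0.428, 0.001], [0.428, -0.904, 0.0], [0.001, 0.0, -1.0]]
ft_force: [-5.0, -1.2, 11.5]
opening: 0.0414
```

Call:
move_arm([
  [0, 0, 1, 0, 0, 0, 255],
  [0, 0, 0, 0, 0, 0, 255],
])

```text
time_s: 6.3
position: [0.6588, 0.077, 0.0234]
orientation: [[0.904, 0.428, 0.002], [0.428, -0.904, 0.0], [0.002, 0.001, -1.0]]
ft_force: [-9.4, -0.7, 23.8]
opening: 0.0404
```

Contact. Ease off and release.

Call:
move_arm([
  [0, 0, -1, 0, 0, 0, 255],
  [0, 0, 0, 0, 0, 0, 100],
  [0, 0, 0, 0, 0, 0, 50],
  [0, 0, 0, 0, 0, 0, 0],
  [0, 0, 0, 0, 0, 0, 0],
])

```text
time_s: 6.8
position: [0.6583, 0.0769, 0.0222]
orientation: [[0.904, 0.428, -0.0], [0.428, -0.904, -0.0], [-0.0, -0.0, -1.0]]
ft_force: [-0.0, 0.8, -0.3]
opening: 0.0852
```

Call:
move_arm([
  [0, 0, 0, 0, 0, 0, 0],
  [0, 0, -10, 0, 0, 0, 0],
  [0, 0, -30, 0, 0, 0, 0],
  [0, 0, -30, 0, 0, 0, 0],
  [0, 0, -30, 0, 0, 0, 0],
])

```text
time_s: 7.3
position: [0.6582, 0.0769, 0.1242]
orientation: [[0.904, 0.428, 0.0], [0.428, -0.904, 0.0], [0.0, 0.0, -1.0]]
ft_force: [-0.6, 0.5, 0.3]
opening: 0.0856
```

```bash
python3 -c "
from h import *
go(645.5,-86,118)
p,d=arm.read_camera('side'); cv2.imwrite('pics/side3.png',cv2.resize(p[100:300,100:340],None,fx=3,fy=3))"
```

```text
t 7.3 p [658.2  76.9 124.2] yaw 25.3 zaxis [ 0.  0. -1.] q [  7.  34.  14.  71.   0. 161.] open 85.6 F [-0.6  0.5  0.3]
turn 0 then shift [-81.2 141.8   6.2]
```

View pics/side3.png

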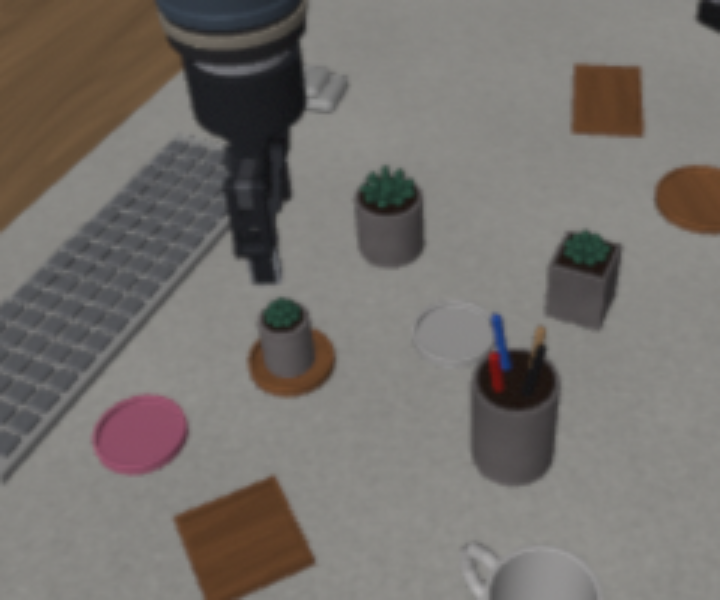

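The small pot stands in the wooden saucer at (288,345) in the crop. Next the large pot.

Call:
move_arm([
  [-20, 35, 0, 0, 0, 0, 0],
  [-20, 35, 0, 0, 0, 0, 0],
  [-20, 36, 0, 0, 0, 0, 0],
  [-21, 36, 0, 0, 0, 0, 0],
  [0, 0, 6, 0, 0, 0, 0],
])

```text
time_s: 7.85
position: [0.6458, -0.091, 0.1176]
orientation: [[0.906, 0.423, 0.002], [0.424, -0.906, -0.001], [0.001, 0.002, -1.0]]
ft_force: [1.0, 0.5, 0.1]
opening: 0.0854
```

Call:
move_arm([
  [0, 0, 10, 0, 0, 0, 0],
  [0, 0, 0, 0, 0, 0, 0],
])

```text
time_s: 8.05
position: [0.6451, -0.0853, 0.1049]
orientation: [[0.904, 0.428, -0.002], [0.428, -0.904, 0.0], [-0.002, -0.001, -1.0]]
ft_force: [-0.3, 0.5, -0.9]
opening: 0.0855
```

```bash
python3 -c "
from h import *
go(645.5,-86,23)"
```

```text
t 8.05 p [645.1 -85.3 104.9] yaw 25.3 zaxis [-0.002  0.    -1.   ] q [ -8.  33.  10.  67.   0. 147.] open 85.5 F [-0.3  0.5 -0.9]
turn 0 then shift [ 0.2  0.9 81.9]
```

Call:
move_arm([
  [0, 1, 20, 0, 0, 0, 0],
  [0, 0, 20, 0, 0, 0, 0],
  [0, 0, 20, 0, 0, 0, 0],
  [0, 0, 15, 0, 0, 0, 0],
  [0, 0, 5, 0, 0, 0, 0],
])

```text
time_s: 8.55
position: [0.6454, -0.0855, 0.0247]
orientation: [[0.903, 0.429, -0.002], [0.429, -0.903, 0.0], [-0.002, -0.001, -1.0]]
ft_force: [-1.3, -0.2, -0.3]
opening: 0.0856
```

Call:
move_arm([
  [0, 0, 0, 0, 0, 0, 0],
  [0, 0, 0, 0, 0, 0, 255],
  [0, 0, 0, 0, 0, 0, 255],
  [0, 0, 0, 0, 0, 0, 255],
  [0, 0, 0, 0, 0, 0, 255],
], force=45)

```text
time_s: 9.05
position: [0.647, -0.0868, 0.0276]
orientation: [[0.904, 0.428, 0.002], [0.428, -0.904, 0.0], [0.002, 0.001, -1.0]]
ft_force: [-2.3, 1.9, 7.0]
opening: 0.0608
```

Call:
move_arm([
  [0, 0, 0, 0, 0, 0, 255],
  [0, 0, 0, 0, 0, 0, 255],
  [0, 0, 0, 0, 0, 0, 255],
])

```text
time_s: 9.35
position: [0.647, -0.0869, 0.0276]
orientation: [[0.904, 0.428, 0.002], [0.428, -0.904, 0.0], [0.002, 0.001, -1.0]]
ft_force: [-0.6, 2.4, 6.4]
opening: 0.0609
```

```bash
python3 -c "
from h import *
go(397.5,-257.5,123)"
```

```text
t 9.35 p [647.  -86.9  27.6] yaw 25.3 zaxis [ 0.002  0.    -1.   ] q [ -8.  36.   3.  57.   0. 147.] open 60.9 F [-0.6  2.4  6.4]
turn 0 then shift [-298.3   47.6  -95.9]
```

Call:
move_arm([
  [0, 0, -8, 0, 0, 0, 255],
  [0, 0, -20, 0, 0, 0, 255],
  [0, 0, -24, 0, 0, 0, 255],
  [0, 0, -24, 0, 0, 0, 255],
  [0, 0, -20, 0, 0, 0, 255],
])

```text
time_s: 9.85
position: [0.6464, -0.0871, 0.1244]
orientation: [[0.904, 0.427, 0.001], [0.427, -0.904, -0.0], [0.001, 0.001, -1.0]]
ft_force: [0.3, -0.6, -2.5]
opening: 0.0607
```

Call:
move_arm([
  [-30, 5, 0, 0, 0, 0, 255],
  [-30, 5, 0, 0, 0, 0, 255],
  [-30, 5, 0, 0, 0, 0, 255],
  [-30, 5, 0, 0, 0, 0, 255],
  [-30, 5, 0, 0, 0, 0, 255],
])

```text
time_s: 10.35
position: [0.5203, -0.1744, 0.123]
orientation: [[0.904, 0.428, 0.0], [0.428, -0.904, -0.0], [0.0, 0.001, -1.0]]
ft_force: [0.3, -1.2, -2.0]
opening: 0.0606
```

Call:
move_arm([
  [-30, 5, 0, 0, 0, 0, 255],
  [-30, 5, 0, 0, 0, 0, 255],
  [-30, 5, 0, 0, 0, 0, 255],
  [-30, 4, 0, 0, 0, 0, 255],
  [-28, 4, 0, 0, 0, 0, 255],
])

```text
time_s: 10.85
position: [0.3963, -0.2585, 0.1231]
orientation: [[0.904, 0.427, 0.0], [0.427, -0.904, -0.001], [0.0, 0.001, -1.0]]
ft_force: [0.2, -0.8, -2.9]
opening: 0.0609
```

Call:
move_arm([
  [0, 0, 0, 0, 0, 0, 255],
  [0, 0, 0, 0, 0, 0, 255],
])

```text
time_s: 11.05
position: [0.3974, -0.2582, 0.123]
orientation: [[0.905, 0.426, 0.001], [0.426, -0.905, -0.0], [0.001, 0.001, -1.0]]
ft_force: [0.2, 0.4, -3.6]
opening: 0.0609
```

```bash
python3 -c "
from h import *
go(397.5,-257.5,32)"
```

```text
t 11.05 p [ 397.4 -258.2  123. ] yaw 25.2 zaxis [ 0.001 -0.    -1.   ] q [-33.  12. -18.  60.   0. 122.] open 60.9 F [ 0.2  0.4 -3.6]
turn 0 then shift [ 0.4 -0.6 91. ]
```

Call:
move_arm([
  [0, 0, 20, 0, 0, 0, 255],
  [0, 0, 25, 0, 0, 0, 255],
  [0, 0, 25, 0, 0, 0, 255],
  [0, 0, 14, 0, 0, 0, 255],
  [0, 0, 3, 0, 0, 0, 255],
])

```text
time_s: 11.55
position: [0.3973, -0.2568, 0.0341]
orientation: [[0.904, 0.428, -0.002], [0.428, -0.904, 0.001], [-0.001, -0.002, -1.0]]
ft_force: [-1.0, -0.2, -1.5]
opening: 0.0608
```

Call:
move_arm([
  [0, 0, 1, 0, 0, 0, 255],
  [0, 0, 1, 0, 0, 0, 255],
  [0, 0, 1, 0, 0, 0, 255],
  [0, 0, 0, 0, 0, 0, 255],
])

```text
time_s: 11.95
position: [0.3977, -0.258, 0.0328]
orientation: [[0.904, 0.428, 0.001], [0.428, -0.904, -0.0], [0.0, 0.001, -1.0]]
ft_force: [-0.6, 0.6, -3.5]
opening: 0.061
```

Call:
move_arm([
  [0, 0, 1, 0, 0, 0, 255],
  [0, 0, 0, 0, 0, 0, 255],
])

```text
time_s: 12.15
position: [0.3978, -0.258, 0.0325]
orientation: [[0.904, 0.427, 0.001], [0.427, -0.904, -0.001], [0.001, 0.001, -1.0]]
ft_force: [-6.0, 4.4, 18.8]
opening: 0.0607
```

Call:
move_arm([
  [0, 0, 1, 0, 0, 0, 255],
  [0, 0, 0, 0, 0, 0, 255],
])

```text
time_s: 12.35
position: [0.3978, -0.2581, 0.0325]
orientation: [[0.904, 0.427, 0.002], [0.427, -0.904, -0.001], [0.001, 0.002, -1.0]]
ft_force: [-13.0, 8.8, 42.3]
opening: 0.0612
```

Call:
move_arm([
  [0, 0, -2, 0, 0, 0, 255],
  [0, 0, 0, 0, 0, 0, 60],
  [0, 0, 0, 0, 0, 0, 20],
  [0, 0, 0, 0, 0, 0, 0],
  [0, 0, 0, 0, 0, 0, 0],
])

```text
time_s: 12.85
position: [0.3974, -0.2578, 0.0322]
orientation: [[0.904, 0.428, -0.0], [0.428, -0.904, 0.0], [-0.0, -0.0, -1.0]]
ft_force: [0.3, -0.1, 0.4]
opening: 0.0852
```

Call:
move_arm([
  [0, 0, 0, 0, 0, 0, 0],
  [0, 0, -10, 0, 0, 0, 0],
  [0, 0, -30, 0, 0, 0, 0],
  [0, 0, -35, 0, 0, 0, 0],
  [0, 0, -30, 0, 0, 0, 0],
])

```text
time_s: 13.35
position: [0.3974, -0.2578, 0.1396]
orientation: [[0.904, 0.428, 0.001], [0.428, -0.904, -0.0], [0.0, 0.001, -1.0]]
ft_force: [1.5, -0.3, 0.1]
opening: 0.0854
```

```bash
python3 -c "
from h import *
go(460.5,-79,120,90)
p,d=arm.read_camera('side'); cv2.imwrite('pics/side4.png',cv2.resize(p[70:250,200:440],None,fx=3,fy=3))"
```

```text
t 13.35 p [ 397.4 -257.8  139.6] yaw 25.3 zaxis [ 0.001 -0.    -1.   ] q [-33.  11. -17.  62.   0. 122.] open 85.4 F [ 1.5 -0.3  0.1]
turn -64.7 then shift [178.8  63.1  19.6]
```

View pics/side4.png

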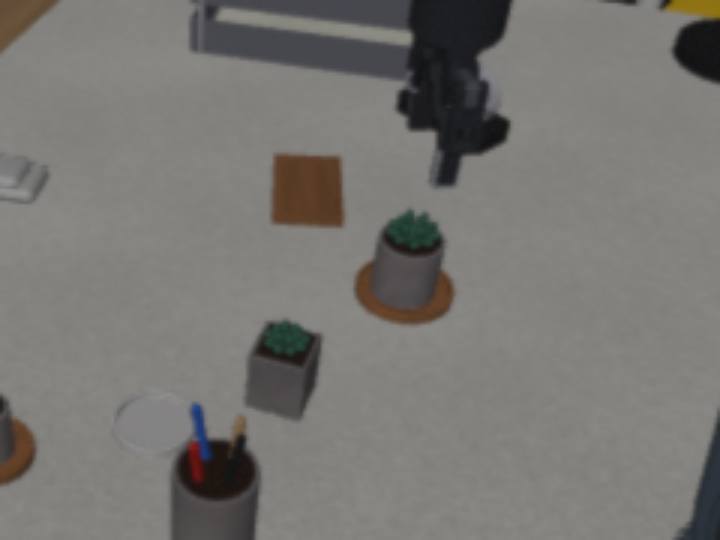

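The large pot stands inside its saucer at (405,275) in the crop. Turn and go to the square pot.

Call:
move_arm([
  [0, 0, 0, 0, 0, -8, 0],
  [0, 0, 0, 0, 0, -8, 0],
  [0, 0, 0, 0, 0, -8, 0],
  [0, 0, 0, 0, 0, -8, 0],
  [0, 0, 0, 0, 0, -8, 0],
])

```text
time_s: 13.9
position: [0.3974, -0.2578, 0.1378]
orientation: [[0.412, 0.911, 0.0], [0.911, -0.412, -0.0], [-0.0, 0.0, -1.0]]
ft_force: [1.1, -0.1, 0.4]
opening: 0.0857
```

Call:
move_arm([
  [0, 0, 0, 0, 0, -8, 0],
  [0, 0, 0, 0, 0, -8, 0],
  [0, 0, 0, 0, 0, -8, 0],
  [30, 10, 4, 0, 0, -1, 0],
  [30, 11, 4, 0, 0, 0, 0],
])

```text
time_s: 14.4
position: [0.4187, -0.1976, 0.1297]
orientation: [[-0.005, 1.0, 0.001], [1.0, 0.005, -0.0], [-0.0, 0.001, -1.0]]
ft_force: [1.3, -0.5, 0.9]
opening: 0.086
```

Call:
move_arm([
  [30, 10, 4, 0, 0, 0, 0],
  [30, 11, 4, 0, 0, 0, 0],
  [30, 10, 4, 0, 0, 0, 0],
  [29, 11, 0, 0, 0, 0, 0],
  [0, 0, 0, 0, 0, 0, 0],
])

```text
time_s: 14.9
position: [0.4608, -0.076, 0.1177]
orientation: [[-0.009, 1.0, 0.001], [1.0, 0.009, 0.001], [0.001, 0.001, -1.0]]
ft_force: [0.3, -0.3, 0.6]
opening: 0.0858
```

Call:
move_arm([
  [0, 0, 5, 0, 0, 0, 0],
  [0, 0, 0, 0, 0, 0, 0],
])

```text
time_s: 15.1
position: [0.4595, -0.0792, 0.1119]
orientation: [[-0.005, 1.0, -0.001], [1.0, 0.005, -0.0], [-0.0, -0.001, -1.0]]
ft_force: [-0.4, 0.2, -0.3]
opening: 0.0854
```

```bash
python3 -c "
from h import *
go(460.5,-79,23,90)"
```

```text
t 15.1 p [459.5 -79.2 111.9] yaw 90.3 zaxis [-0.001 -0.    -1.   ] q [-10.  12. -20.  58.  -0.  80.] open 85.4 F [-0.4  0.2 -0.3]
turn 0.3 then shift [ 0.2  1.1 88.9]
```

Call:
move_arm([
  [0, 1, 20, 0, 0, 0, 0],
  [0, 0, 25, 0, 0, 0, 0],
  [0, 0, 20, 0, 0, 0, 0],
  [0, 0, 18, 0, 0, 0, 0],
  [0, 0, 6, 0, 0, 0, 0],
])

```text
time_s: 15.6
position: [0.4596, -0.0794, 0.0219]
orientation: [[-0.004, 1.0, -0.002], [1.0, 0.004, 0.0], [0.0, -0.002, -1.0]]
ft_force: [-1.1, 0.4, -0.8]
opening: 0.0853
```

Call:
move_arm([
  [0, 0, 0, 0, 0, 0, 0],
  [0, 0, 0, 0, 0, 0, 255],
  [0, 0, 0, 0, 0, 0, 255],
  [0, 0, 0, 0, 0, 0, 255],
  [0, 0, 0, 0, 0, 0, 255],
])

```text
time_s: 16.1
position: [0.4615, -0.0788, 0.0242]
orientation: [[-0.005, 1.0, 0.001], [1.0, 0.005, -0.0], [-0.0, 0.001, -1.0]]
ft_force: [-1.9, -0.2, 7.5]
opening: 0.0495
```

Call:
move_arm([
  [0, 0, 0, 0, 0, 0, 255],
  [0, 0, 0, 0, 0, 0, 255],
  [0, 0, 0, 0, 0, 0, 255],
])

```text
time_s: 16.4
position: [0.4615, -0.0788, 0.0242]
orientation: [[-0.005, 1.0, 0.001], [1.0, 0.005, -0.0], [-0.0, 0.001, -1.0]]
ft_force: [-2.9, -0.6, 8.8]
opening: 0.049
```

```bash
python3 -c "
from h import *
go(605,240.5,200,141)"
```

```text
t 16.4 p [461.5 -78.8  24.2] yaw 90.3 zaxis [ 0.001 -0.    -1.   ] q [-10.  17. -28.  45.  -0.  80.] open 49.0 F [-2.9 -0.6  8.8]
turn -50.7 then shift [  89.2  338.6 -175.7]
```

Call:
move_arm([
  [0, 0, -15, 0, 0, 0, 255],
  [0, 0, -40, 0, 0, 0, 255],
  [0, 0, -40, 0, 0, 0, 255],
  [0, 0, -40, 0, 0, 0, 255],
  [0, 0, -40, 0, 0, 0, 255],
])

```text
time_s: 16.9
position: [0.4606, -0.0786, 0.2004]
orientation: [[-0.006, 1.0, 0.001], [1.0, 0.006, -0.0], [-0.0, 0.001, -1.0]]
ft_force: [1.9, -0.7, -2.1]
opening: 0.0491
```

Call:
move_arm([
  [0, 0, 0, 0, 0, -8, 255],
  [0, 0, 0, 0, 0, -8, 255],
  [0, 0, 0, 0, 0, -8, 255],
  [0, 0, 0, 0, 0, -8, 255],
  [0, 0, 0, 0, 0, -8, 255],
])

```text
time_s: 17.4
position: [0.4609, -0.0786, 0.1987]
orientation: [[-0.651, 0.759, 0.0], [0.759, 0.651, -0.0], [-0.0, 0.0, -1.0]]
ft_force: [0.2, -0.1, -2.4]
opening: 0.0492
```

Call:
move_arm([
  [0, 0, 0, 0, 0, -8, 255],
  [0, 0, 0, 0, 0, -3, 255],
  [8, 30, 0, 0, 0, 0, 255],
  [8, 30, 0, 0, 0, 0, 255],
  [8, 30, 0, 0, 0, 0, 255],
])

```text
time_s: 17.9
position: [0.4987, 0.0075, 0.1987]
orientation: [[-0.78, 0.625, 0.001], [0.625, 0.78, -0.0], [-0.0, 0.0, -1.0]]
ft_force: [1.2, 0.0, -2.6]
opening: 0.0491
```

Call:
move_arm([
  [8, 30, 0, 0, 0, 0, 255],
  [8, 30, 0, 0, 0, 0, 255],
  [8, 30, 0, 0, 0, 0, 255],
  [8, 30, 0, 0, 0, 0, 255],
  [8, 30, 0, 0, 0, 0, 255],
])

```text
time_s: 18.4
position: [0.5612, 0.15, 0.1986]
orientation: [[-0.781, 0.625, 0.0], [0.625, 0.781, 0.0], [-0.0, 0.0, -1.0]]
ft_force: [1.5, -0.5, -2.4]
opening: 0.0496
```

Call:
move_arm([
  [8, 30, 10, 0, 0, 0, 255],
  [8, 30, 15, 0, 0, 0, 255],
  [8, 30, 15, 0, 0, 0, 255],
  [0, 0, 10, 0, 0, 0, 255],
  [0, 0, 0, 0, 0, 0, 255],
])

```text
time_s: 18.9
position: [0.5976, 0.2341, 0.1467]
orientation: [[-0.781, 0.624, -0.003], [0.624, 0.781, -0.001], [0.001, -0.003, -1.0]]
ft_force: [-0.7, -1.6, -3.3]
opening: 0.0496
```

```bash
python3 -c "
from h import *
go(605,240.5,29,141)"
```

```text
t 18.9 p [597.6 234.1 146.7] yaw 141.4 zaxis [-0.003 -0.001 -1.   ] q [21. 31. 13. 72. -0. 60.] open 49.6 F [-0.7 -1.6 -3.3]
turn 0.4 then shift [ -1.9   9.9 117.6]
```

Call:
move_arm([
  [-2, 10, 20, 0, 0, 0.4, 255],
  [0, 0, 30, 0, 0, 0, 255],
  [0, 0, 30, 0, 0, 0, 255],
  [0, 0, 26, 0, 0, 0, 255],
  [0, 0, 4, 0, 0, 0, 255],
])

```text
time_s: 19.4
position: [0.6046, 0.2389, 0.0363]
orientation: [[-0.776, 0.631, -0.004], [0.631, 0.776, -0.002], [0.002, -0.004, -1.0]]
ft_force: [-0.9, 0.3, -2.1]
opening: 0.0494
```

Call:
move_arm([
  [0, 0, 0, 0, 0, 0, 255],
  [0, 0, 0, 0, 0, 0, 255],
])

```text
time_s: 19.6
position: [0.6073, 0.2405, 0.0404]
orientation: [[-0.776, 0.631, 0.002], [0.631, 0.776, 0.001], [-0.001, 0.002, -1.0]]
ft_force: [0.4, -0.0, -1.9]
opening: 0.0495
```

```bash
python3 -c "
from h import *
go(605,240.5,29,141)"
```

```text
t 19.6 p [607.3 240.5  40.4] yaw 140.9 zaxis [ 0.002  0.001 -1.   ] q [22. 35.  4. 59. -0. 61.] open 49.5 F [ 0.4 -0.  -1.9]
turn -0.1 then shift [ 1.8 -1.5 11.4]
```

Call:
move_arm([
  [1, -1, 5, 0, 0, 0, 255],
  [0, 0, 3, 0, 0, 0, 255],
  [0, 0, 1, 0, 0, 0, 255],
  [0, 0, 0, 0, 0, 0, 255],
])

```text
time_s: 20.0
position: [0.6048, 0.2403, 0.0292]
orientation: [[-0.776, 0.63, -0.0], [0.63, 0.776, -0.0], [0.0, -0.0, -1.0]]
ft_force: [0.2, 0.1, -2.2]
opening: 0.0501
```

Call:
move_arm([
  [0, 0, 1, 0, 0, 0, 255],
  [0, 0, 0, 0, 0, 0, 255],
])

```text
time_s: 20.2
position: [0.605, 0.2404, 0.0283]
orientation: [[-0.776, 0.63, 0.0], [0.63, 0.776, 0.0], [-0.0, 0.0, -1.0]]
ft_force: [0.2, 0.6, -2.8]
opening: 0.0493
```

Call:
move_arm([
  [0, 0, 0.7, 0, 0, 0, 255],
  [0, 0, 0, 0, 0, 0, 255],
])

```text
time_s: 20.4
position: [0.605, 0.2404, 0.0283]
orientation: [[-0.776, 0.63, 0.0], [0.63, 0.776, 0.0], [-0.0, 0.0, -1.0]]
ft_force: [-3.3, -0.7, 5.9]
opening: 0.0491
```

Call:
move_arm([
  [0, 0, 0.7, 0, 0, 0, 255],
  [0, 0, 0, 0, 0, 0, 255],
])

```text
time_s: 20.6
position: [0.605, 0.2404, 0.0282]
orientation: [[-0.776, 0.63, 0.001], [0.63, 0.776, 0.0], [-0.0, 0.001, -1.0]]
ft_force: [-7.3, -2.0, 15.8]
opening: 0.0499
```

Contact at the expected height. Release.

Call:
move_arm([
  [0, 0, -1, 0, 0, 0, 255],
  [0, 0, 0, 0, 0, 0, 80],
  [0, 0, 0, 0, 0, 0, 40],
  [0, 0, 0, 0, 0, 0, 0],
  [0, 0, 0, 0, 0, 0, 0],
])

```text
time_s: 21.1
position: [0.6049, 0.2403, 0.0278]
orientation: [[-0.776, 0.631, -0.0], [0.631, 0.776, -0.0], [0.0, -0.0, -1.0]]
ft_force: [0.0, 0.3, 0.5]
opening: 0.0853
```

Call:
move_arm([
  [0, 0, 0, 0, 0, 0, 0],
  [0, 0, -10, 0, 0, 0, 0],
  [0, 0, -30, 0, 0, 0, 0],
  [0, 0, -30, 0, 0, 0, 0],
  [0, 0, -30, 0, 0, 0, 0],
])

```text
time_s: 21.6
position: [0.6048, 0.2403, 0.1299]
orientation: [[-0.776, 0.631, 0.0], [0.631, 0.776, 0.0], [-0.0, 0.0, -1.0]]
ft_force: [0.5, -0.1, -0.1]
opening: 0.0853
```

```bash
python3 -c "
from h import *
go(532.5,393.5,115,228.5)
p,d=arm.read_camera('side'); cv2.imwrite('pics/side5.png',cv2.resize(p[184:384,90:330],None,fx=3,fy=3))"
```

```text
t 21.6 p [604.8 240.3 129.9] yaw 140.9 zaxis [ 0.  0. -1.] q [22. 32. 12. 70. -0. 61.] open 85.3 F [ 0.5 -0.1 -0.1]
turn -87.6 then shift [-66.8 155.7  14.9]
```

View pics/side5.png

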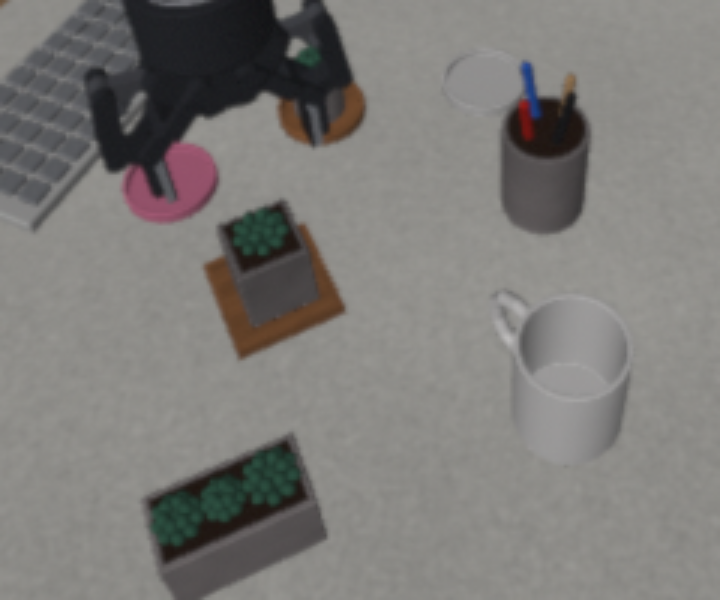

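The square pot stands in line in its saucer at (270,270) in the crop. Next the trough.

Call:
move_arm([
  [0, 0, 0, 0, 0, -8, 0],
  [0, 0, 0, 0, 0, -8, 0],
  [0, 0, 0, 0, 0, -8, 0],
  [0, 0, 0, 0, 0, -8, 0],
  [0, 0, 0, 0, 0, -8, 0],
])

```text
time_s: 22.15
position: [0.605, 0.2404, 0.1285]
orientation: [[-1.0, -0.022, 0.001], [-0.022, 1.0, 0.0], [-0.001, 0.0, -1.0]]
ft_force: [0.1, 0.2, 0.2]
opening: 0.0853
```

Call:
move_arm([
  [0, 0, 0, 0, 0, -8, 0],
  [0, 0, 0, 0, 0, -8, 0],
  [0, 0, 0, 0, 0, -8, 0],
  [0, 0, 0, 0, 0, -8, 0],
  [0, 0, 0, 0, 0, -8, 0],
])

```text
time_s: 22.65
position: [0.605, 0.2404, 0.1286]
orientation: [[-0.752, -0.659, 0.001], [-0.659, 0.752, 0.0], [-0.001, -0.0, -1.0]]
ft_force: [-0.3, -0.9, -0.1]
opening: 0.0852
```

Call:
move_arm([
  [0, 0, 0, 0, 0, -8, 0],
  [-13, 31, 3, 0, 0, 0, 0],
  [-13, 31, 3, 0, 0, 0, 0],
  [-13, 31, 3, 0, 0, 0, 0],
  [-13, 31, 3, 0, 0, 0, 0],
])

```text
time_s: 23.15
position: [0.5451, 0.3621, 0.1165]
orientation: [[-0.657, -0.754, 0.001], [-0.754, 0.657, 0.0], [-0.001, -0.0, -1.0]]
ft_force: [0.3, 0.3, 0.6]
opening: 0.0853
```

Call:
move_arm([
  [-14, 31, 3, 0, 0, 0, 0],
  [0, 0, 0, 0, 0, 0, 0],
  [0, 0, 0, 0, 0, 0, 0],
])

```text
time_s: 23.45
position: [0.5312, 0.3924, 0.1132]
orientation: [[-0.656, -0.755, 0.0], [-0.755, 0.656, -0.0], [-0.0, -0.0, -1.0]]
ft_force: [0.6, -0.4, -0.0]
opening: 0.0852
```

```bash
python3 -c "
from h import *
go(532.5,393.5,18,228.5)"
```

```text
t 23.45 p [531.2 392.4 113.2] yaw -131.0 zaxis [ 0. -0. -1.] q [ 36.  34.  13.  69.  -0. -13.] open 85.2 F [ 0.6 -0.4 -0. ]
turn 0.5 then shift [-1.7 -0.2 95.2]
```

Call:
move_arm([
  [-2, 0, 20, 0, 0, 0.5, 0],
  [0, 0, 25, 0, 0, 0, 0],
  [0, 0, 25, 0, 0, 0, 0],
  [0, 0, 18, 0, 0, 0, 0],
  [0, 0, 7, 0, 0, 0, 0],
])

```text
time_s: 23.95
position: [0.5327, 0.3917, 0.0164]
orientation: [[-0.665, -0.747, -0.002], [-0.747, 0.665, -0.001], [0.002, 0.0, -1.0]]
ft_force: [0.6, 0.8, 0.6]
opening: 0.0854
```

Call:
move_arm([
  [0, 0, 0, 0, 0, 0, 0],
  [0, 0, 0, 0, 0, 0, 255],
  [0, 0, 0, 0, 0, 0, 255],
  [0, 0, 0, 0, 0, 0, 255],
  [0, 0, 0, 0, 0, 0, 255],
], force=55)

```text
time_s: 24.45
position: [0.5334, 0.3939, 0.0191]
orientation: [[-0.664, -0.748, 0.002], [-0.748, 0.664, 0.001], [-0.002, -0.0, -1.0]]
ft_force: [-0.1, 0.0, 6.6]
opening: 0.0456
```

Call:
move_arm([
  [0, 0, 0, 0, 0, 0, 255],
  [0, 0, 0, 0, 0, 0, 255],
  [0, 0, 0, 0, 0, 0, 255],
])

```text
time_s: 24.75
position: [0.5334, 0.3939, 0.0191]
orientation: [[-0.664, -0.748, 0.002], [-0.748, 0.664, 0.001], [-0.002, -0.0, -1.0]]
ft_force: [-0.3, -0.6, 6.8]
opening: 0.0454
```

```bash
python3 -c "
from h import *
go(532,-383.5,200,287.5)"
```

```text
t 24.75 p [533.4 393.9  19.1] yaw -131.6 zaxis [ 0.002  0.001 -1.   ] q [ 36.  37.   5.  57.  -0. -12.] open 45.4 F [-0.3 -0.6  6.8]
turn -59.1 then shift [ 740.9  234.8 -181.7]
```

Call:
move_arm([
  [0, 0, -20, 0, 0, 0, 255],
  [0, 0, -40, 0, 0, 0, 255],
  [0, 0, -40, 0, 0, 0, 255],
  [0, 0, -40, 0, 0, 0, 255],
  [0, 0, -42, 0, 0, 0, 255],
])

```text
time_s: 25.25
position: [0.5324, 0.3932, 0.2017]
orientation: [[-0.664, -0.748, -0.0], [-0.748, 0.664, -0.0], [0.0, -0.0, -1.0]]
ft_force: [1.2, 0.9, -2.9]
opening: 0.0456
```

Call:
move_arm([
  [0, 0, 0, 0, 0, -7, 255],
  [0, 0, 0, 0, 0, -8, 255],
  [0, 0, 0, 0, 0, -8, 255],
  [0, 0, 0, 0, 0, -8, 255],
  [0, 0, 0, 0, 0, -7, 255],
])

```text
time_s: 25.75
position: [0.5327, 0.3934, 0.2001]
orientation: [[-0.057, -0.998, -0.0], [-0.998, 0.057, 0.0], [-0.0, 0.0, -1.0]]
ft_force: [-0.5, 0.4, -2.5]
opening: 0.0454
```

Call:
move_arm([
  [0, 0, 0, 0, 0, -7, 255],
  [0, 0, 0, 0, 0, -7, 255],
  [0, 0, 0, 0, 0, -7, 255],
  [20, 6, 0, 0, 0, 0, 255],
  [34, 11, 0, 0, 0, 0, 255],
])

```text
time_s: 26.25
position: [0.5324, 0.3376, 0.1995]
orientation: [[0.302, -0.953, -0.0], [-0.953, -0.302, 0.0], [-0.0, 0.0, -1.0]]
ft_force: [0.8, -0.8, -3.0]
opening: 0.0452
```

Call:
move_arm([
  [34, 11, 0, 0, 0, 0, 255],
  [34, 11, 0, 0, 0, 0, 255],
  [34, 11, 0, 0, 0, 0, 255],
  [34, 11, 0, 0, 0, 0, 255],
  [34, 11, 0, 0, 0, 0, 255],
])

```text
time_s: 26.75
position: [0.5308, 0.1568, 0.2003]
orientation: [[0.299, -0.954, 0.0], [-0.954, -0.299, 0.0], [0.0, -0.0, -1.0]]
ft_force: [-0.1, -0.7, -2.2]
opening: 0.0454
```

Call:
move_arm([
  [34, 11, 0, 0, 0, 0, 255],
  [34, 11, 0, 0, 0, 0, 255],
  [34, 11, 0, 0, 0, 0, 255],
  [34, 11, 0, 0, 0, 0, 255],
  [34, 11, 0, 0, 0, 0, 255],
])

```text
time_s: 27.25
position: [0.5293, -0.0219, 0.2003]
orientation: [[0.299, -0.954, 0.0], [-0.954, -0.299, -0.0], [0.0, -0.0, -1.0]]
ft_force: [1.1, 0.8, -2.6]
opening: 0.0455
```

```bash
python3 -c "
from h import *
go(532,-384,100,287.5)"
```

```text
t 27.25 p [529.3 -21.9 200.3] yaw -72.6 zaxis [ 0. -0. -1.] q [  -2.   16.   -1.   72.   -0. -110.] open 45.5 F [ 1.1  0.8 -2.6]
turn -0.1 then shift [346.2 106.3 100.3]
```

Call:
move_arm([
  [34, 10, 0, 0, 0, 0, 255],
  [34, 10, 0, 0, 0, 0, 255],
  [34, 10, 0, 0, 0, 0, 255],
  [34, 11, 0, 0, 0, 0, 255],
  [34, 11, 10, 0, 0, 0, 255],
])

```text
time_s: 27.75
position: [0.5312, -0.1999, 0.1912]
orientation: [[0.299, -0.954, 0.002], [-0.954, -0.299, -0.001], [0.001, -0.002, -1.0]]
ft_force: [0.9, 0.3, -3.8]
opening: 0.0454
```

Call:
move_arm([
  [34, 10, 15, 0, 0, 0, 255],
  [34, 10, 15, 0, 0, 0, 255],
  [34, 11, 15, 0, 0, 0, 255],
  [34, 11, 20, 0, 0, 0, 255],
  [34, 10, 20, 0, 0, 0, 255],
])

```text
time_s: 28.25
position: [0.5319, -0.3776, 0.1046]
orientation: [[0.299, -0.954, 0.001], [-0.954, -0.299, -0.0], [0.001, -0.0, -1.0]]
ft_force: [1.1, -0.2, -1.6]
opening: 0.0452
```

Call:
move_arm([
  [0, 0, 10, 0, 0, 0, 255],
  [0, 0, 0, 0, 0, 0, 255],
  [0, 0, 0, 0, 0, 0, 255],
])

```text
time_s: 28.55
position: [0.5322, -0.3753, 0.0955]
orientation: [[0.3, -0.954, 0.0], [-0.954, -0.3, 0.0], [-0.0, -0.0, -1.0]]
ft_force: [0.7, 0.7, -2.2]
opening: 0.0449
```

```bash
python3 -c "
from h import *
go(532,-384,24,287.5)"
```

```text
t 28.55 p [ 532.2 -375.3   95.5] yaw -72.6 zaxis [ 0.  0. -1.] q [ -35.   33.    9.   66.    0. -143.] open 44.9 F [ 0.7  0.7 -2.2]
turn -0.1 then shift [ 8.2  2.8 71.5]
```

Call:
move_arm([
  [8, 3, 15, 0, 0, 0, 255],
  [0, 0, 20, 0, 0, 0, 255],
  [0, 0, 20, 0, 0, 0, 255],
  [0, 0, 10, 0, 0, 0, 255],
  [0, 0, 2, 0, 0, 0, 255],
])

```text
time_s: 29.05
position: [0.5311, -0.384, 0.0268]
orientation: [[0.3, -0.954, -0.001], [-0.954, -0.3, 0.001], [-0.001, 0.001, -1.0]]
ft_force: [0.1, -0.1, -2.8]
opening: 0.0455
```

Call:
move_arm([
  [0, 0, 0, 0, 0, 0, 255],
  [0, 0, 1, 0, 0, 0, 255],
  [0, 0, 0, 0, 0, 0, 255],
])

```text
time_s: 29.35
position: [0.532, -0.3848, 0.0277]
orientation: [[0.299, -0.954, 0.001], [-0.954, -0.299, -0.001], [0.001, -0.001, -1.0]]
ft_force: [0.2, -0.1, -2.9]
opening: 0.0452
```

```bash
python3 -c "
from h import *
go(532,-384,24,287.5)"
```

```text
t 29.35 p [ 532.  -384.8   27.7] yaw -72.6 zaxis [ 0.001 -0.001 -1.   ] q [ -36.   36.    4.   58.   -0. -143.] open 45.2 F [ 0.2 -0.1 -2.9]
turn -0.1 then shift [-0.8 -0.2  3.7]
```

Call:
move_arm([
  [0, 0, 1, 0, 0, 0, 255],
  [0, 0, 1, 0, 0, 0, 255],
  [0, 0, 1, 0, 0, 0, 255],
  [0, 0, 0, 0, 0, 0, 255],
])

```text
time_s: 29.75
position: [0.5315, -0.3845, 0.0237]
orientation: [[0.299, -0.954, -0.0], [-0.954, -0.299, 0.0], [-0.0, 0.0, -1.0]]
ft_force: [0.3, 0.2, -2.9]
opening: 0.0453
```

Call:
move_arm([
  [0, 0, 0.7, 0, 0, 0, 255],
  [0, 0, 0, 0, 0, 0, 255],
])

```text
time_s: 29.95
position: [0.5316, -0.3846, 0.0232]
orientation: [[0.299, -0.954, 0.0], [-0.954, -0.299, -0.0], [0.0, -0.0, -1.0]]
ft_force: [0.7, 0.5, -2.6]
opening: 0.0453
```

Call:
move_arm([
  [0, 0, 0.7, 0, 0, 0, 255],
  [0, 0, 0, 0, 0, 0, 255],
])

```text
time_s: 30.15
position: [0.5316, -0.3846, 0.0231]
orientation: [[0.299, -0.954, 0.0], [-0.954, -0.299, -0.0], [0.0, -0.0, -1.0]]
ft_force: [-2.7, 1.6, 4.6]
opening: 0.0451
```

Call:
move_arm([
  [0, 0, 0.6, 0, 0, 0, 255],
  [0, 0, 0, 0, 0, 0, 255],
])

```text
time_s: 30.35
position: [0.5316, -0.3846, 0.0231]
orientation: [[0.299, -0.954, 0.001], [-0.954, -0.299, -0.0], [0.001, -0.0, -1.0]]
ft_force: [-5.9, 3.9, 13.8]
opening: 0.0454
```

Call:
move_arm([
  [0, 0, -1, 0, 0, 0, 255],
  [0, 0, 0, 0, 0, 0, 80],
  [0, 0, 0, 0, 0, 0, 40],
  [0, 0, 0, 0, 0, 0, 0],
  [0, 0, 0, 0, 0, 0, 0],
])

```text
time_s: 30.85
position: [0.5316, -0.3846, 0.0228]
orientation: [[0.299, -0.954, -0.0], [-0.954, -0.299, 0.0], [-0.0, 0.0, -1.0]]
ft_force: [-0.4, -0.1, 0.3]
opening: 0.0854
```

Call:
move_arm([
  [0, 0, 0, 0, 0, 0, 0],
  [0, 0, -10, 0, 0, 0, 0],
  [0, 0, -30, 0, 0, 0, 0],
  [0, 0, -40, 0, 0, 0, 0],
  [0, 0, -40, 0, 0, 0, 0],
])

```text
time_s: 31.35
position: [0.5312, -0.3843, 0.1449]
orientation: [[0.299, -0.954, -0.0], [-0.954, -0.299, 0.0], [-0.0, 0.0, -1.0]]
ft_force: [0.2, -1.2, 0.1]
opening: 0.0859
```

```bash
python3 -c "
from h import *
go(260,-440,230)"
```

```text
t 31.35 p [ 531.2 -384.3  144.9] yaw -72.6 zaxis [-0.  0. -1.] q [ -36.   32.   15.   73.    0. -143.] open 85.9 F [ 0.2 -1.2  0.1]
turn 0 then shift [-28.1 275.5 -85. ]
```

Call:
move_arm([
  [-3, 27, -17, 0, 0, 0, 0],
  [-3, 28, -17, 0, 0, 0, 0],
  [-3, 28, -17, 0, 0, 0, 0],
  [-3, 28, -17, 0, 0, 0, 0],
  [-3, 28, -17, 0, 0, 0, 0],
])

```text
time_s: 31.85
position: [0.3933, -0.4119, 0.2295]
orientation: [[0.299, -0.954, 0.001], [-0.954, -0.299, -0.001], [0.001, -0.0, -1.0]]
ft_force: [0.2, -0.2, -0.5]
opening: 0.0855
```

Call:
move_arm([
  [-3, 27, 0, 0, 0, 0, 0],
  [-3, 28, 0, 0, 0, 0, 0],
  [-3, 28, 0, 0, 0, 0, 0],
  [-2, 27, 0, 0, 0, 0, 0],
  [-2, 27, 0, 0, 0, 0, 0],
])

```text
time_s: 32.35
position: [0.2587, -0.4405, 0.2288]
orientation: [[0.299, -0.954, 0.0], [-0.954, -0.299, -0.001], [0.001, -0.0, -1.0]]
ft_force: [0.7, 0.6, 0.7]
opening: 0.0855
```

```bash
python3 - <<'E'
from h import *
m=arm.camera_model("top");p,d=arm.read_camera("top");X=cloud(m,d)
cv2.imwrite("pics/top2.png",cv2.resize(p[130:300,85:425],None,fx=2.35,fy=2.35,interpolation=cv2.INTER_CUBIC))
ps,_=arm.read_camera("side");cv2.imwrite("pics/side9.png",cv2.resize(ps,(800,600)))
wood0=None
hsv=cv2.cvtColor(p,cv2.COLOR_BGR2HSV);wood=(hsv[...,1]>90)&(hsv[...,0]<20)
for k,c,h in(("sm",(658.5,77),55),("lg",(397.5,-257.5),65),("sq",(605,240.5),65),("tr",(532,-384.5),60),("cup",(458.3,91.9),85),("mug",(394.1,244.3),85)):
    D=np.hypot(X[...,0]*1e3-c[0],X[...,1]*1e3-c[1])<75
    Q=X[D&(X[...,2]>(.06 if h==85 else .035))]; W=(Q[:,:2]*1000).astype(np.float32); r=cv2.minAreaRect(W); o=""
    if h<85:
        v,u=np.nonzero(wood&D); w=(cast(m,np.c_[u,v],.011)[:,:2]*1000).astype(np.float32)
        s=cv2.minAreaRect(w); o=("saucer",np.round(s[0],1),np.round(s[1],1),round(s[2],1))
    print(k,np.round(r[0],1),np.round(r[1],1),round(r[2],1),"z98",np.percentile(Q[:,2],98).round(3),*o)
print(arm.sense()["time_s"])
E
```

```text
sm [658.6  77.9] [40.1 37.6] 5.1 z98 0.071 saucer [658.2  76.8] [66.7 67.3] 4.8
lg [ 397.3 -256.4] [60.3 60.1] 47.1 z98 0.088 saucer [ 397.8 -257.8] [88.  89.7] 3.9
sq [604.8 238.9] [51.1 49.5] 50.1 z98 0.083 saucer [605.3 239.9] [76.6 76. ] 51.1
tr [ 530.  -383.6] [45.9 92.1] 17.8 z98 0.077 saucer [ 532.2 -384.6] [ 71.4 117.5] 18.0
cup [458.1  92.3] [62.4 61.1] 5.2 z98 0.132
mug [395.2 244.3] [92.9 70.2] 2.9 z98 0.088
32.45
```

View pics/top2.png

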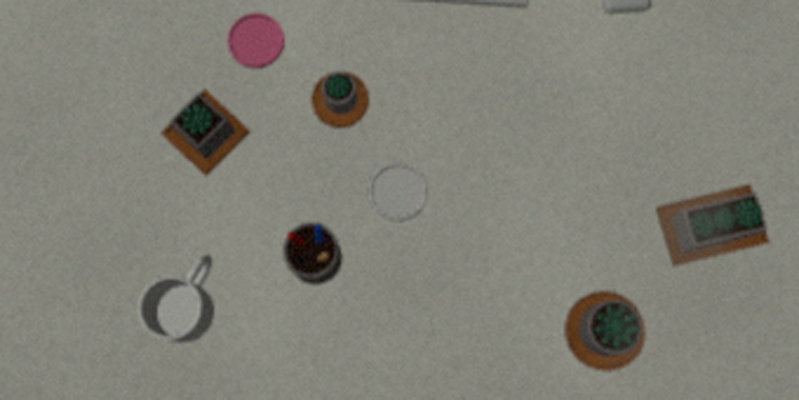

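View pics/side9.png

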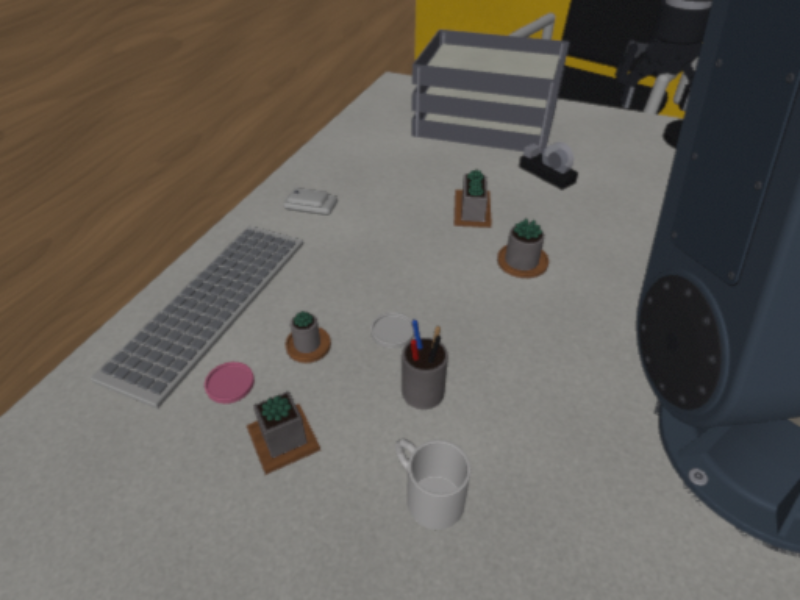

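The final top view shows all four pots upright in their saucers: square (205,125), small (340,95), trough (720,220) and large (610,325). They are centred to about 2 mm and turned to within about 1°. The cup and mug have not moved. Handing in.

```bash
python3 -c "
from cell import arm
print(arm.job_done())"
```

```text
the job is handed in; nothing more can be done
None
```

All four pots are back on their matching wooden saucers. Each was gripped, carried over and lowered until the force reading showed contact, then released. The job was handed in at about 32.5 s.

- **Position:** in the last top view the pots sit within about 2 mm of their saucer centres.
- **Turn:** the square pot reads 50.1° against 51.1° for its saucer, and the trough 17.8° against 18.0°.
- **Upright:** plant heights came out about 4–5 mm higher than at the start, as expected for standing flat on a 5 mm saucer floor.
- **Pen cup and mug:** both read within about 1 mm of where they started, which is within the measuring noise.
- **One thing to flag:** when I set the large pot down, the wrist force briefly reached about 42 N vertically (45 N in total). That was pressure passed through the gripped pot, not the gripper's body, and it is well under the 120 N wrist limit. I eased off before releasing and lowered the later pots more gently (16 N or less).

No checks failed.

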